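Slide the pillar blank into the drilling vee

TASK

Push the tall aluminium pillar blank across the table, standing on its end, into the angle-steel vee stop until its foot bears on both faces of the vee, ready for drilling. It topples easily and its thin upper shank is already turned to size: push gently, only on the thick foot at the bottom, and do not grip, lift or tip it. Leave everything else where it is.

Things in the scene. Friction and masses are not known exactly. Their poses are not given: they have to be found in the camera images.
- pillar: bare aluminium pillar blank, round, loose, upright: foot 44 mm in diameter, 60 mm high, with a thinner coaxial shank on it; 170 mm high, about 0.5 kg. Origin: centre of its underside; z up. Starts 140 to 210 mm before the vee, up to 35 mm off its middle line. Slides for 2 to 4 N, tips if pushed above about 35 mm. May stick on one plate of the vee until pushed along that plate
- shank: the thin turned upper part of the pillar blank, 34 mm in diameter, 110 mm long, rigid with the foot; origin on the axis at its lower end, 60 mm above the pillar's underside. Not to be pushed
- vee: dark steel vee stop bolted to the table: two upright plates 8 mm thick, 58 mm long, 90 mm high at a right angle; web and foot plate behind, to x = 143 mm. Origin: on the table, where the pillar's axis stands when its foot touches both plates. x: level, from the open mouth into the corner (at x = 31 mm); y across; z up. Plate ends: x = -10, y = +/-41 mm
- oil_bottle: white plastic oil bottle with a black spout, 60 mm in diameter, 200 mm tall, standing; a bystander; origin: centre of its underside
- hex_blank: short hexagonal brass blank, 35 mm across corners, 70 mm tall, standing; a bystander; origin: centre of its underside
- plumb_bob: cast brass plumb bob, 34 mm in diameter, 115 mm long, lying along its x axis with the tip towards -x; a bystander; origin: on the table under its middle
- knob: knurled steel hold-down knob, 40 mm in diameter, standing on its head with its stud up, 54 mm tall; a bystander; origin: centre of its underside
- countersink: steel countersink bit, 56 mm long, head 18 mm in diameter, lying along its x axis; a bystander; origin: on the table under its middle
- bit_case: closed green plastic bit case, 150 x 85 x 35 mm, lying flat behind the vee stop, long side along its x axis; a bystander; origin: centre of its underside

How it is judged:
By the outcome, as a careful person would: the job done as asked, in the order asked, and still so for the second after the job is handed in, with the robot touching nothing.
It also fails if it takes over 64 s, if anything falls off the work surface, if the arm or the gripper's body presses on something with over 40 N, if the wrist force passes 120 N, or if a joint passes its speed limit or range.

ROBOT

A 6-joint arm with a two-finger parallel gripper is mounted at the origin on the work surface. World frame = base frame: x ahead of the robot, y to its left, z up, the work surface at z = 0. Lengths are in m, angles in rad, forces in N, time in s.
With the tool pointing down it reaches from about 0.425 to 1.125 m from the base axis. Payload 14.9 kg.
Tool frame: the origin (TCP) lies on the centre line of the jaws, within the pads' length; the fingertips stand 14 mm ahead of it and the grasp point (between the pads) lies 5 mm behind it; z points along the fingers, y is the line along which they close (so a half turn about z gives the same grasp; the last joint's range is limited). The gripper opens to 91 mm and grips with 3 to 60 N. Pads are 32 mm wide; open, the fingers measure 118 mm over their backs; the gripper's body (76 mm by 178 mm) begins 60 mm behind the grasp point.
Start: joints at [-0.033, 0.379, 1.734, -0, 1.028, -0.033], TCP at [0.7, -0, 0.228] pointing down, gripper open.
Joint ranges: [-2.77, 2.77], [-0.74, 2.19], [0, 2.66], [-1.06, 4.2], [0.31, 2.87], [-3.08, 3.08]. Speed limits (rad/s): [1.89, 1.89, 2.39, 3.14, 3.14, 3.14].

INTERFACE

Orientations are given as a 3x3 rotation matrix whose columns are the frame's x, y, z axes.
In Python, from workcell import manip gives the robot as it stands. The module is installed in compiled form; this text tells all that it offers.
- The arm moves only by the tool carry_out, never from a script. Its argument "moves" is one flat list of numbers, 7 for each row, row after row: the shift along the world's x, y, z each as a share of 50 cm, from -1 to 1, then the turn, a rotation vector about the world's x, y, z each as a share of 360 degrees, from -1 to 1, then the gripper's target within -1 to 1 (fully open at 1, half-way at 0, shut at -1). A call has 1 to 8 rows; each row is the pose to reach, as a shift and turn from the pose commanded when the call began, turning the shorter way round; what a row does not reach only later rows make up. A row lasts 1/12 s, in which the tool goes at most 41.7 mm and 7.16 degrees, less where a joint would pass 70% of its speed; a pose out of reach is approached as far as the arm can. A call with a number of a shift or a turn outside -1 to 1 is refused whole. A call with a gripper value outside its range is refused whole. The fingers move at their own pace and stop on an object; "grip_force" is the grip in N (left out, the last holds). Time passes only in rows, so rows that repeat a pose let the fingers close. It gives the time, the measured TCP pose, the force, the opening and the grip force at its end, in the units of the state.
- manip.sense(): the state, without advancing time (a new reading comes with each control period).
- manip.get_image(name): name is "scene" or "side" or "wrist"; returns the picture (420x560x3 uint8, blue, green, red); there is no depth.
- manip.camera_params(name): a dict with "fx", "fy", "cx", "cy" (pixels), "origin" and "attitude" of the camera in the world. Camera axes: x right, y down, z forward; pixel columns grow to the right and rows downward; lengths in m; the calibration is good to about 2 mm. A picture is of the moment at which its call begins: read the wrist's pose just before it. camera_params takes no time and is no camera call; for the wrist camera it gives the pose at the moment of the call.
- manip.sign_off(): hands the job in; it is judged then, once.
The state is a dict: "t": time; "joint_positions": joint angles; "dq": joint speeds; "joint_torque": joint torques, N m; "position": TCP position; "tool_rot": TCP orientation; "force": force on the tool from outside, world axes, zero at the start; "ft_torque": the same for the moment, N m; "opening": finger opening in m; "grip_force": force on a finger pad.
Only numpy, scipy, OpenCV 4.12 (cv2) and the standard library are available. Lean on these libraries where they do the work, as an engineer would, in place of code of your own. Each camera call takes 0.05 s, during which the arm holds its last target. There are 200 camera calls.

## Working session

There is one attempt and no reset: what is moved stays moved. The work goes in short steps, Python scripts to look and compute and a tool call to move; the robot and the scene stay as the last step left them, time stands still between calls to the robot, and variables do not carry over. Pictures are saved under pics/ and viewed, at most 10 in all, crops included, and the job is handed in when it is done.

Besides the shell and the picture viewer there is one more tool, called after "Call:" as name(argument=value, ...) on one line, values as JSON. carry_out: Moves the arm, as the interface text tells. Its arguments: {"type":"object","properties":{"moves":{"type":"array","items":{"type":"number"}},"grip_force":{"type":"number"}},"required":["moves"]}

```bash
mkdir -p pics; python3 - <<'E'
from workcell import manip
import cv2,numpy as np
for n in("scene","side"):
    cv2.imwrite(f"pics/{n}0.png",manip.get_image(n)); p=manip.camera_params(n); print(n,{k:np.round(v,4).tolist() for k,v in p.items()})
s=manip.sense();print(s["t"],s["position"],s["tool_rot"],s["opening"])
E
```

```text
scene {'fx': 448.0505, 'fy': 448.0505, 'cx': 286.9172, 'cy': 208.1795, 'origin': [1.14, -0.4045, 0.5724], 'attitude': [[0.7002, 0.4135, -0.582], [0.7139, -0.4002, 0.5746], [0.0047, -0.8179, -0.5754]]}
side {'fx': 398.8621, 'fy': 398.8621, 'cx': 280.3937, 'cy': 213.9217, 'origin': [0.3941, -0.2831, 0.6506], 'attitude': [[0.8686, -0.4036, 0.2876], [-0.4953, -0.6889, 0.5293], [-0.0155, -0.6022, -0.7982]]}
0.1 [6.99635845e-01 1.14486956e-05 2.27334727e-01] [[ 1.27350379e-05  9.99999433e-01 -1.06513490e-03]
 [ 9.99999998e-01 -1.26690035e-05  6.20029803e-05]
 [ 6.19894509e-05 -1.06513569e-03 -9.99999431e-01]] 0.09138706879269826
```

View pics/scene0.png

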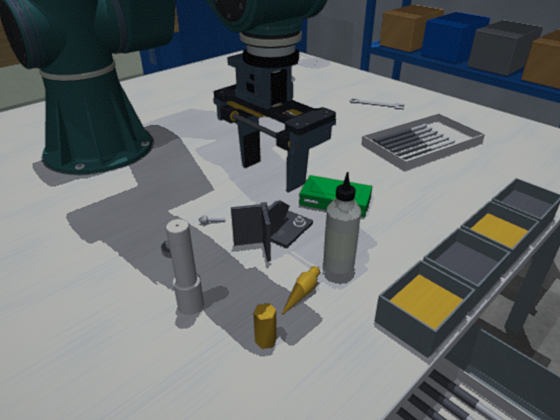

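View pics/side0.png

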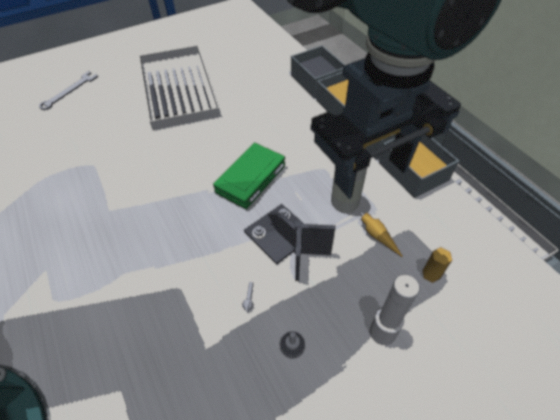

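The scene view has the pillar's foot at about (190,300), the vee at (255,230) opening towards it, the hex blank at (265,325), the plumb bob at (300,290) and the bottle at (340,240). The side view has the pillar's foot at (387,328), the vee at (310,250), the knob at (292,344) and the countersink at (249,297). I'll enlarge both views to get edges.

```bash
python3 - <<'E'
import cv2
def c(n,x,y,w,h,k):
    i=cv2.imread(f"pics/{n}0.png")[y:y+h,x:x+w]
    i=cv2.resize(i,None,fx=k,fy=k,interpolation=cv2.INTER_CUBIC)
    for a in range(0,w,20): cv2.putText(i,str(x+a),(a*k,10),0,.35,(0,0,255)); cv2.line(i,(a*k,12),(a*k,18),(0,0,255))
    for a in range(0,h,20): cv2.putText(i,str(y+a),(0,a*k+4),0,.35,(0,0,255)); cv2.line(i,(24,a*k),(30,a*k),(0,0,255))
    cv2.imwrite(f"pics/{n}0c.png",i)
c("scene",150,190,190,145,4); c("side",240,200,190,145,4)
E
```

```text
(no output)
```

View pics/scene0c.png

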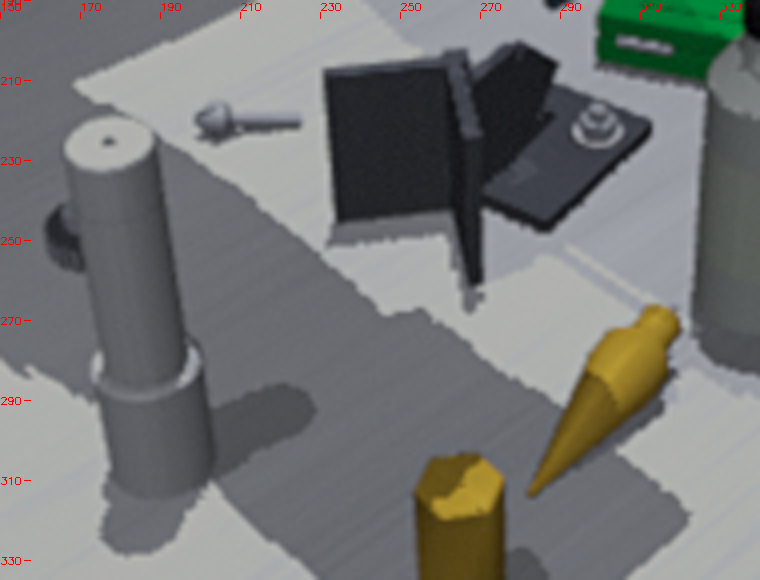

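View pics/side0c.png

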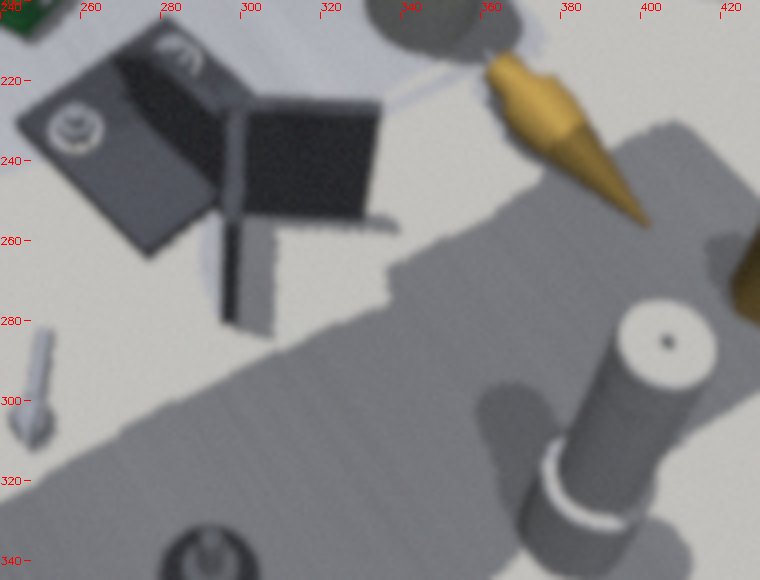

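The crops give the vee's inner corner, plate ends and the pillar's top centre. Next I'll cast them to world points.

```bash
cat > h.py <<'E'
from workcell import manip
import numpy as np
P={n:manip.camera_params(n) for n in("scene","side")}
def ray(n,u,v,p=None):
    p=p or P[n]; R=np.array(p["attitude"]); d=R@[(u-p["cx"])/p["fx"],(v-p["cy"])/p["fy"],1]; return np.array(p["origin"]),d
def pt(n,u,v,z,p=None):
    o,d=ray(n,u,v,p); return o+d*(z-o[2])/d[2]
def proj(n,X,p=None):
    p=p or P[n]; c=np.array(p["attitude"]).T@(np.array(X)-p["origin"]); return np.round([p["fx"]*c[0]/c[2]+p["cx"],p["fy"]*c[1]/c[2]+p["cy"]],1)
E
python3 - <<'E'
from h import *
f=lambda l,n,u,v,z:print(l,n,(pt(n,u,v,z)*1000).round(1)[:2])
f("ctop","scene",262.5,207,.09);f("ctop","side",301.3,227.5,.09)
f("cbot","scene",263,242.5,0);f("cbot","side",300.8,253.8,0)
f("Ltop","scene",231.3,208,.09);f("Lbot","scene",233.8,245.5,0)
f("Ltop","side",301.3,254.5,.09);f("Lbot","side",299.5,280.5,0)
f("Rtop","side",335,226.3,.09);f("Rbot","side",330.8,255,0)
f("Rtop","scene",270,223.5,.09);f("Rbot","scene",268,260,0)
f("pil","scene",177.5,225.5,.17);f("pil","side",407,285.5,.17)
f("hextop","scene",265,310,.07)
f("bobtip","scene",283,313,.012);f("bobtip","side",402,256,.012)
f("knob","side",292,344,.03);f("bottle","scene",340,278,0);f("csk","side",248,300,.005)
E
```

```text
ctop scene [617.4  47. ]
ctop side [612.5  45.2]
cbot scene [612.9  49.2]
cbot side [614.9  46.3]
Ltop scene [579.3   2.9]
Lbot scene [579.6   1.4]
Ltop side [584.4  -0.8]
Lbot side [583.4  -0.6]
Rtop side [663.7  18.1]
Rbot side [662.5  15.5]
Rtop scene [664.9  22.3]
Rbot scene [658.5  21. ]
pil scene [ 652.3 -149.9]
pil side [ 653.  -152.1]
hextop scene [ 795.4 -108.4]
bobtip scene [780.8 -57.5]
bobtip side [769.8 -57.9]
knob side [ 507.1 -102.1]
bottle scene [785.7  82. ]
csk side [484.6  10. ]
```

Vee seat is about (0.6205, 0.018), with its axis about (-0.2, 0.98). The pillar is at about (0.6526, -0.151), 172 mm before the vee and close to its middle line. The ends, the chord and the distance all fit the given sizes.

My plan is to tilt the tool 30° so the body stays clear of the shank. The two fingertips, about 26 mm apart, then make a notch that pushes the foot at z ≈ 20 mm.

Call:
carry_out(moves=[0,-0.08,0.06,0,0,0,-0.43,-0.03,-0.16,0.06,0.02,0.002,0.007,-0.43,-0.067,-0.24,0.06,0.04,0.004,0.014,-0.43,-0.067,-0.32,0.06,0.055,0.005,0.02,-0.43,-0.067,-0.4,0.06,0.07,0.007,0.025,-0.43,-0.067,-0.447,0.06,0.0831,0.0079,0.0293,-0.43,-0.067,-0.447,0.06,0.0831,0.0079,0.0293,-0.43,-0.067,-0.447,0.06,0.0831,0.0079,0.0293,-0.43])

```text
t: 0.77
position: [0.666, -0.226, 0.2565]
tool_rot: [[-0.158, 0.983, -0.094], [0.851, 0.184, 0.492], [0.501, -0.002, -0.865]]
force: [-0.0, 0.1, 0.5]
opening: 0.0408
grip_force: 0.0
```

Call:
carry_out(moves=[0,0,-0.08,0,0,0,-0.43,0,0,-0.16,0,0,0,-0.43,0,0,-0.24,0,0,0,-0.43,0,0,-0.32,0,0,0,-0.43,0,0,-0.39,0,0,0,-0.43,0,0,-0.43,0,0,0,-0.43,0,0,-0.455,0,0,0,-0.43,0,0,-0.455,0,0,0,-0.43])

```text
t: 1.43
position: [0.6655, -0.2216, 0.0282]
tool_rot: [[-0.162, 0.982, -0.097], [0.85, 0.189, 0.492], [0.502, -0.003, -0.865]]
force: [-0.4, -0.1, 0.3]
opening: 0.0259
grip_force: 0.0
```

```bash
python3 - <<'E'
from h import *
import cv2
s=manip.sense();print(s["t"],s["position"],s["force"],s["opening"])
a=manip.get_image("scene")[130:400,90:360];b=manip.get_image("side")[150:420,240:510]
cv2.imwrite("pics/1.png",cv2.resize(np.hstack([a,b]),(800,400)))
E
```

```text
1.4333 [ 0.66545108 -0.22162845  0.02817569] [-0.42739735 -0.11141535  0.28013688] 0.02592438430451108
```

View pics/1.png

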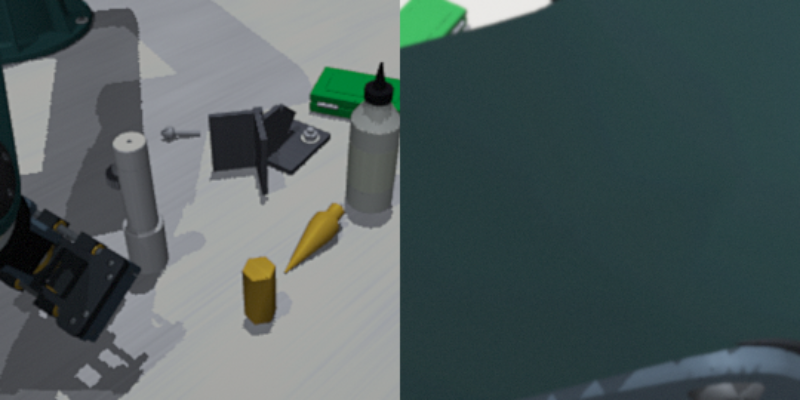

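The scene view shows the arm low behind the pillar, which stands untouched at (145,245) in the picture. The side view is blocked by the arm. Next is a slow approach.

Call:
carry_out(moves=[-0.0015,0.008,-0.002,0,0,0,-0.43,-0.003,0.016,-0.004,0,0,0,-0.43,-0.0045,0.024,-0.006,0,0,0,-0.43,-0.006,0.032,-0.006,0,0,0,-0.43,-0.0075,0.04,-0.006,0,0,0,-0.43,-0.0085,0.046,-0.006,0,0,0,-0.43,-0.0095,0.052,-0.006,0,0,0,-0.43,-0.0105,0.057,-0.006,0,0,0,-0.43])

```text
t: 2.2
position: [0.6612, -0.1947, 0.0275]
tool_rot: [[-0.162, 0.982, -0.094], [0.851, 0.187, 0.491], [0.5, -0.0, -0.866]]
force: [-0.3, 0.6, 0.2]
opening: 0.026
grip_force: 0.0
```

Call:
carry_out(moves=[-0.001,0.004,0,0,0,0,-0.43,-0.0015,0.008,0,0,0,0,-0.43,-0.002,0.012,0,0,0,0,-0.43,-0.003,0.016,0,0,0,0,-0.43,-0.004,0.02,0,0,0,0,-0.43,-0.0045,0.024,0,0,0,0,-0.43,-0.005,0.028,0,0,0,0,-0.43,-0.006,0.032,0,0,0,0,-0.43])

```text
t: 2.87
position: [0.6584, -0.179, 0.0275]
tool_rot: [[-0.162, 0.982, -0.094], [0.851, 0.187, 0.491], [0.5, -0.0, -0.866]]
force: [-0.2, -2.7, -0.3]
opening: 0.0259
grip_force: 1.1
```

```bash
python3 - <<'E'
from h import *
import cv2
s=manip.sense();print(s["t"],s["position"],s["force"],s["opening"])
a=manip.get_image("scene")[190:340,110:310];b=manip.get_image("wrist")
cv2.imwrite("pics/2.png",np.hstack([cv2.resize(a,(400,300)),cv2.resize(b,(400,300))]))
E
```

```text
2.8667 [ 0.65835738 -0.17899881  0.02748212] [-0.23089691 -2.66087547 -0.32052562] 0.02592209306261632
```

View pics/2.png

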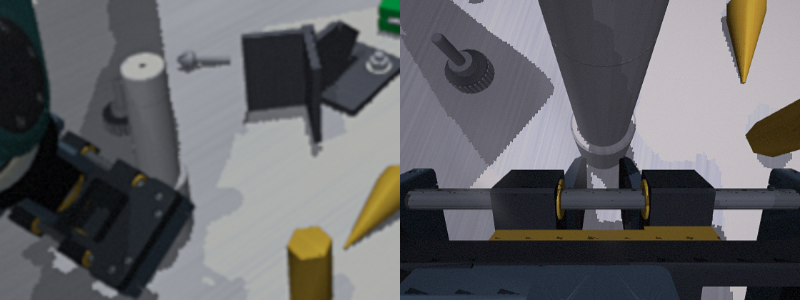

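The wrist view shows the foot seated evenly between both fingertips at about (605,150), upright. The 2.7 N force agrees with sliding, so I'll push on.

Call:
carry_out(moves=[-0.0015,0.007,0,0,0,0,-0.43,-0.003,0.014,0,0,0,0,-0.43,-0.004,0.021,0,0,0,0,-0.43,-0.0055,0.028,0,0,0,0,-0.43,-0.0065,0.035,0,0,0,0,-0.43,-0.008,0.042,0,0,0,0,-0.43,-0.0095,0.049,0,0,0,0,-0.43,-0.011,0.056,0,0,0,0,-0.43])

```text
t: 3.63
position: [0.6527, -0.1507, 0.0275]
tool_rot: [[-0.162, 0.982, -0.094], [0.851, 0.187, 0.491], [0.5, -0.0, -0.866]]
force: [-0.3, -3.1, -0.5]
opening: 0.0258
grip_force: 1.2
```

Call:
carry_out(moves=[-0.0015,0.007,0,0,0,0,-0.43,-0.003,0.014,0,0,0,0,-0.43,-0.004,0.021,0,0,0,0,-0.43,-0.0055,0.028,0,0,0,0,-0.43,-0.0065,0.035,0,0,0,0,-0.43,-0.008,0.042,0,0,0,0,-0.43,-0.0095,0.049,0,0,0,0,-0.43,-0.011,0.056,0,0,0,0,-0.43])

```text
t: 4.3
position: [0.6472, -0.1227, 0.0275]
tool_rot: [[-0.162, 0.982, -0.094], [0.851, 0.187, 0.491], [0.5, -0.0, -0.866]]
force: [1.0, -2.3, -0.1]
opening: 0.0261
grip_force: 1.2
```

Call:
carry_out(moves=[-0.0015,0.007,0,0,0,0,-0.43,-0.003,0.014,0,0,0,0,-0.43,-0.004,0.021,0,0,0,0,-0.43,-0.0055,0.028,0,0,0,0,-0.43,-0.0065,0.035,0,0,0,0,-0.43,-0.008,0.042,0,0,0,0,-0.43,-0.0095,0.049,0,0,0,0,-0.43,-0.011,0.056,0,0,0,0,-0.43])

```text
t: 4.97
position: [0.6417, -0.0947, 0.0275]
tool_rot: [[-0.162, 0.982, -0.094], [0.851, 0.187, 0.491], [0.5, -0.0, -0.866]]
force: [1.2, -3.3, 0.5]
opening: 0.0261
grip_force: 1.2
```

Call:
carry_out(moves=[-0.0015,0.007,0,0,0,0,-0.43,-0.003,0.014,0,0,0,0,-0.43,-0.004,0.021,0,0,0,0,-0.43,-0.0055,0.028,0,0,0,0,-0.43,-0.0065,0.035,0,0,0,0,-0.43,-0.008,0.042,0,0,0,0,-0.43,-0.0095,0.049,0,0,0,0,-0.43,-0.011,0.056,0,0,0,0,-0.43])

```text
t: 5.63
position: [0.6362, -0.0667, 0.0274]
tool_rot: [[-0.162, 0.982, -0.094], [0.851, 0.187, 0.491], [0.5, -0.0, -0.866]]
force: [0.9, -2.7, 0.4]
opening: 0.0262
grip_force: 1.2
```

```bash
python3 - <<'E'
from h import *
import cv2
s=manip.sense();print(s["t"],s["position"],s["force"],s["opening"])
a=manip.get_image("scene")[150:300,170:370];b=manip.get_image("wrist")
cv2.imwrite("pics/3.png",np.hstack([cv2.resize(a,(400,300)),cv2.resize(b,(400,300))]))
E
```

```text
5.6333 [ 0.63617712 -0.06666424  0.02742787] [ 0.87025317 -2.69992656  0.42580534] 0.026206499258200854
```

View pics/3.png

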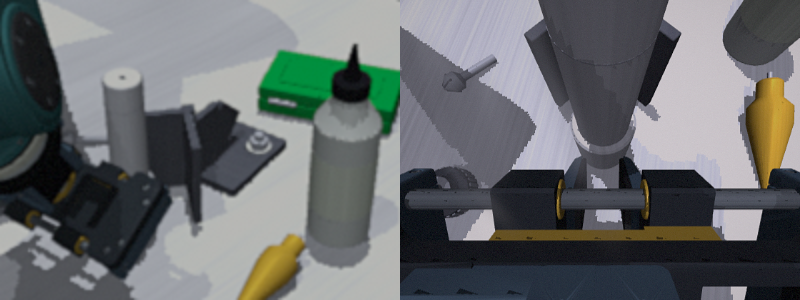

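Wrist view: the pillar is upright, centred between the vee plates (ends at about 540 and 670), with about 47 mm to go. I'll go on, then slow down.

Call:
carry_out(moves=[-0.0015,0.007,0,0,0,0,-0.43,-0.003,0.014,0,0,0,0,-0.43,-0.004,0.021,0,0,0,0,-0.43,-0.0055,0.028,0,0,0,0,-0.43,-0.0065,0.035,0,0,0,0,-0.43,-0.008,0.042,0,0,0,0,-0.43,-0.0095,0.049,0,0,0,0,-0.43,-0.0105,0.055,0,0,0,0,-0.43])

```text
t: 6.4
position: [0.6309, -0.0391, 0.0274]
tool_rot: [[-0.162, 0.982, -0.094], [0.851, 0.187, 0.491], [0.5, -0.0, -0.866]]
force: [0.2, -2.6, -0.5]
opening: 0.026
grip_force: 1.2
```

Call:
carry_out(moves=[-0.0005,0.003,0,0,0,0,-0.43,-0.001,0.006,0,0,0,0,-0.43,-0.0015,0.009,0,0,0,0,-0.43,-0.002,0.012,0,0,0,0,-0.43,-0.0025,0.015,0,0,0,0,-0.43,-0.0033,0.018,0,0,0,0,-0.43,-0.004,0.021,0,0,0,0,-0.43,-0.0045,0.024,0,0,0,0,-0.43])

```text
t: 7.07
position: [0.6287, -0.0274, 0.0274]
tool_rot: [[-0.162, 0.982, -0.094], [0.851, 0.187, 0.491], [0.5, -0.0, -0.866]]
force: [0.9, -2.5, 0.3]
opening: 0.0259
grip_force: 1.2
```

```bash
python3 - <<'E'
from h import *
import cv2
s=manip.sense();print(s["t"],s["position"],s["force"],s["opening"])
a=manip.get_image("scene")[150:300,170:370];b=manip.get_image("wrist")[0:240,120:440]
cv2.imwrite("pics/4.png",np.hstack([cv2.resize(a,(400,300)),cv2.resize(b,(400,300))]))
E
```

```text
7.0667 [ 0.62871999 -0.0273812   0.02742876] [ 0.92611997 -2.49371154  0.34395506] 0.025940576813211946
```

View pics/4.png

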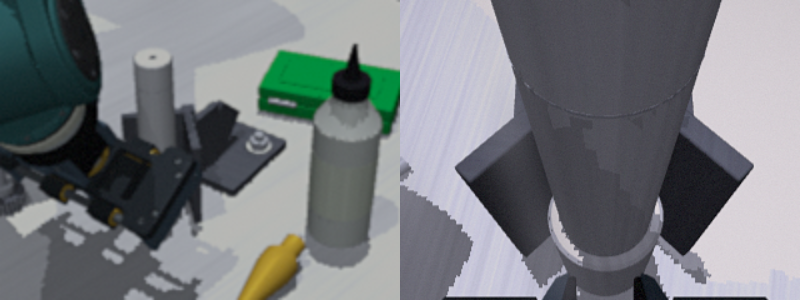

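The pillar is upright between the plates, with the seat expected in about 7 mm. I'll go in at 1 mm per row and watch the force.

Call:
carry_out(moves=[-0.0005,0.002,0,0,0,0,-0.43,-0.0008,0.004,0,0,0,0,-0.43,-0.0012,0.006,0,0,0,0,-0.43,-0.0015,0.008,0,0,0,0,-0.43])

```text
t: 7.5
position: [0.628, -0.0234, 0.0274]
tool_rot: [[-0.162, 0.982, -0.094], [0.851, 0.187, 0.491], [0.5, -0.0, -0.866]]
force: [0.3, -3.0, -0.2]
opening: 0.0261
grip_force: 1.2
```

Call:
carry_out(moves=[-0.0003,0.0015,0,0,0,0,-0.43,-0.0006,0.003,0,0,0,0,-0.43,-0.0008,0.0045,0,0,0,0,-0.43])

```text
t: 7.75
position: [0.6276, -0.0212, 0.0274]
tool_rot: [[-0.162, 0.982, -0.094], [0.851, 0.187, 0.491], [0.5, -0.0, -0.866]]
force: [0.1, -2.4, 0.0]
opening: 0.026
grip_force: 1.2
```

Call:
carry_out(moves=[-0.0003,0.0015,0,0,0,0,-0.43,-0.0006,0.003,0,0,0,0,-0.43,-0.0008,0.0045,0,0,0,0,-0.43])

```text
t: 8.0
position: [0.6272, -0.019, 0.0274]
tool_rot: [[-0.162, 0.982, -0.094], [0.851, 0.187, 0.491], [0.5, -0.0, -0.866]]
force: [0.6, -5.5, 0.6]
opening: 0.0263
grip_force: 2.4
```

Call:
carry_out(moves=[-0.0002,0.001,0,0,0,0,-0.43,-0.0004,0.002,0,0,0,0,-0.43,-0.0006,0.003,0,0,0,0,-0.43])

```text
t: 8.25
position: [0.6272, -0.0182, 0.0274]
tool_rot: [[-0.163, 0.982, -0.093], [0.851, 0.188, 0.49], [0.499, 0.0, -0.867]]
force: [0.1, -12.4, 1.2]
opening: 0.026
grip_force: 5.7
```

Call:
carry_out(moves=[-0.0002,0.001,0,0,0,0,-0.43,-0.0004,0.002,0,0,0,0,-0.43])

```text
t: 8.42
position: [0.627, -0.0178, 0.0274]
tool_rot: [[-0.163, 0.982, -0.093], [0.852, 0.188, 0.489], [0.498, 0.001, -0.867]]
force: [-0.6, -17.4, 1.7]
opening: 0.0258
grip_force: 8.5
```

Force is rising while motion has stopped, so it is in contact. The reaction leans on the +x plate, so I'll ease off and nudge along that plate towards the corner to check the other face.

Call:
carry_out(moves=[0,-0.002,0,0,0,0,-0.43,-0.001,-0.002,0,0,0,0,-0.43,-0.002,-0.0015,0,0,0,0,-0.43,-0.003,-0.001,0,0,0,0,-0.43])

```text
t: 8.75
position: [0.6263, -0.0181, 0.0276]
tool_rot: [[-0.163, 0.982, -0.091], [0.852, 0.186, 0.489], [0.498, 0.002, -0.867]]
force: [6.0, -11.8, -2.1]
opening: 0.026
grip_force: 6.6
```

Call:
carry_out(moves=[-0.001,0.0005,0,0,0,0,-0.43,-0.002,0.001,0,0,0,0,-0.43,-0.003,0.0015,0,0,0,0,-0.43])

```text
t: 9.0
position: [0.6259, -0.0179, 0.0277]
tool_rot: [[-0.163, 0.983, -0.089], [0.853, 0.185, 0.488], [0.496, 0.004, -0.868]]
force: [10.2, -14.4, -4.8]
opening: 0.0257
grip_force: 8.9
```

```bash
python3 - <<'E'
from h import *
import cv2
s=manip.sense();print(s["t"],s["position"],s["force"],s["opening"])
b=manip.get_image("wrist")[0:240,120:440]
cv2.imwrite("pics/5.png",cv2.resize(b,(800,600)))
E
```

```text
9.0 [ 0.62593573 -0.0178835   0.02772355] [ 10.22440417 -14.43386401  -4.82513791] 0.025698336170107645
```

View pics/5.png

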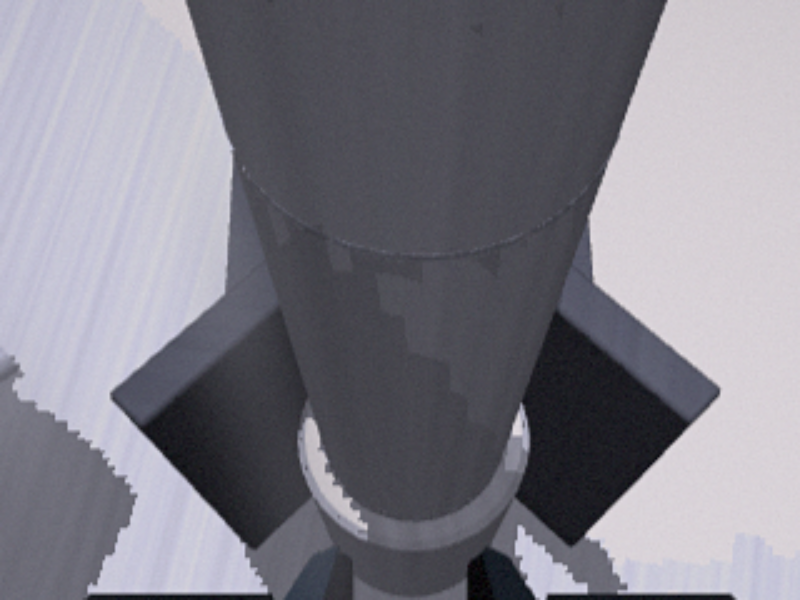

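The wrist view shows the foot (edges at 300 and 528) centred between the plate ends (112 and 718), upright. It is also stiff both ways, so both faces bear. I'll even out the load, then back straight off.

Call:
carry_out(moves=[0.0015,0.001,0,0,0,0,-0.43,0.003,0.001,0,0,0,0,-0.43,0.004,0.001,0,0,0,0,-0.43,0.004,0.001,0,0,0,0,-0.43])

```text
t: 9.38
position: [0.6266, -0.0176, 0.0275]
tool_rot: [[-0.163, 0.982, -0.092], [0.852, 0.187, 0.489], [0.497, 0.001, -0.868]]
force: [1.5, -19.4, 0.0]
opening: 0.026
grip_force: 9.2
```

Call:
carry_out(moves=[0.0003,-0.002,0,0,0,0,-0.43,0.0008,-0.004,0,0,0,0,-0.43,0.0015,-0.008,0,0,0,0,-0.43,0.003,-0.016,0,0,0,0,-0.43,0.006,-0.03,0,0,0,0,-0.43,0.011,-0.06,0,0,0,0,-0.43,0.02,-0.11,0,0,0,0,-0.43,0.03,-0.16,0,0,0,0,-0.43])

```text
t: 10.05
position: [0.6407, -0.0972, 0.0275]
tool_rot: [[-0.163, 0.982, -0.095], [0.85, 0.188, 0.491], [0.5, -0.001, -0.866]]
force: [-0.4, 1.2, -0.2]
opening: 0.0258
grip_force: 0.0
```

Call:
carry_out(moves=[0.01,-0.06,0.02,0,0,0,-0.43,0.02,-0.12,0.06,0,0,0,-0.43,0.03,-0.18,0.13,0,0,0,-0.43,0.03,-0.22,0.2,0,0,0,-0.43,0.03,-0.26,0.27,0,0,0,-0.43,0.03,-0.3,0.34,0,0,0,-0.43,0.03,-0.3,0.4,0,0,0,-0.43,0.03,-0.3,0.4,0,0,0,-0.43])

```text
t: 10.72
position: [0.6577, -0.2494, 0.2343]
tool_rot: [[-0.164, 0.983, -0.087], [0.853, 0.185, 0.488], [0.495, 0.006, -0.869]]
force: [0.6, -0.8, 0.3]
opening: 0.0259
grip_force: 0.0
```

```bash
python3 - <<'E'
from h import *
import cv2
s=manip.sense();print(s["t"],s["position"],s["force"])
a=manip.get_image("scene")[150:340,170:370];b=manip.get_image("side")[150:340,240:440]
cv2.imwrite("pics/6.png",cv2.resize(np.hstack([a,b]),(800,380),interpolation=cv2.INTER_CUBIC))
for n in P: print(n,"expected top",proj(n,[.620,.019,.17]))
E
```

```text
10.7167 [ 0.65771483 -0.24937508  0.23428169] [ 0.58400823 -0.81553047  0.29070942]
scene expected top [250.2 176.3]
side expected top [315.8 207.4]
```

View pics/6.png

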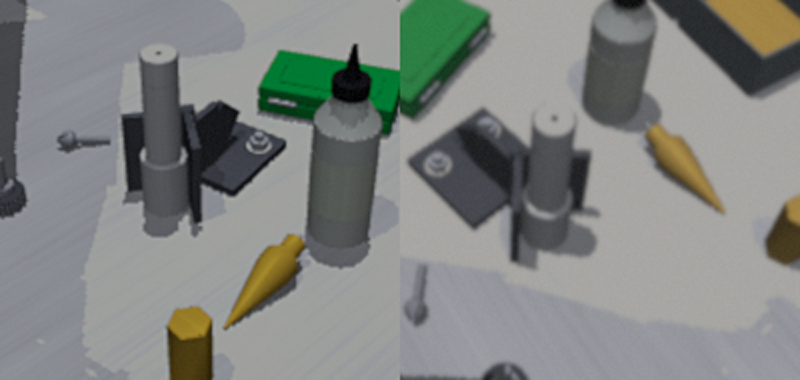

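Both views show the pillar upright in the vee, with its top at (249.5,176.5) in scene and (317,209) in side. Those match the seat's predicted (250,176) and (316,207), and the bystanders haven't moved. I'm handing it in.

```bash
python3 -c "
from workcell import manip
print(manip.sign_off())"
```

```text
the job is handed in; nothing more can be done
None
```

The pillar blank stands upright in the vee stop with its foot bearing on both faces. It was pushed only on the foot, nothing else was moved, and the job was handed in at about 11 s.

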